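Draw a charge of mixing balls from the hopper

ROBOT

A 6-joint arm with a two-finger parallel gripper is mounted at the origin on the work surface. World frame = base frame: x ahead of the robot, y to its left, z up, the work surface at z = 0. Lengths are in m, angles in rad, forces in N, time in s.
With the tool pointing down it reaches from about 0.25 to 0.775 m from the base axis. Payload 4 kg.
Tool frame: the origin (TCP) lies at the very end of the fingers, on their centre line; the grasp point (between the pads) lies 19 mm behind it; z points along the fingers, y is the line along which they close (so a half turn about z gives the same grasp; the last joint's range is limited). The gripper opens to 94 mm and grips with 3 to 60 N. Pads are 16 mm wide; open, the fingers measure 119 mm over their backs; the gripper's body (75 mm by 177 mm) begins 78 mm behind the grasp point.
Start: joints at [-1.312, 0.087, 1.371, -0, 1.684, -0.103], TCP at [0.195, -0.514, 0.206] pointing down, gripper open.
Joint ranges: [-3.1, 3.1], [-0.76, 2.03], [0.27, 2.55], [-1.08, 4.22], [0.17, 2.65], [-2.57, 2.57]. Speed limits (rad/s): [2.79, 2.79, 3.14, 3.14, 3.14, 3.14].

INTERFACE

Orientations are given as [roll, pitch, yaw] about the fixed x, y, z axes, in that order (R = Rz(yaw) Ry(pitch) Rx(roll)).
In Python, from bench import robot, vision gives the robot as it stands.
- The arm moves only by the shell command python3 -m crank 'ROWS'. ROWS is JSON, a list of rows, each a list of 3 entries, a list of its own where there are three numbers: the closure, from 0 (fully open) to 1 (shut), then the shift along the tool's x, y, z in m, then the turn, a rotation vector about the tool's x, y, z in degrees. A call has 1 to 8 rows; each row shifts and turns the commanded pose from where the row before left it, along the tool's axes as they then stand; what a row does not reach is not made up. A row lasts 1/10 s, in which the tool goes at most 50 mm and 8.59 degrees, less where a joint would pass 70% of its speed; a pose out of reach is approached as far as the arm can. A call with a gripper value outside its range is refused whole. The fingers move at their own pace and stop on an object; the grip force is fixed at half the most. Time passes only in rows, so rows that do not move let the fingers close. It gives the time, the measured TCP pose, the force, the opening and the grip force at its end, in the units of the state.
- robot.get_obs(): the state, without advancing time (a new reading comes with each control period).
- vision.snapshot(name): name is "scene" or "top" or "wrist"; returns a dict with "color" (384x512x3 uint8, red, green, blue), "z_map" (384x512 float32, m along the optical axis (not along the pixel's ray), 0 where there is no reading), "fx", "fy", "cx", "cy" (pixels), "R" (3x3) and "t" (3): a world point X has camera coordinates R X + t. Camera axes: x right, y down, z forward; pixel columns grow to the right and rows downward; lengths in m; the calibration is good to about 2 mm. A picture is of the moment at which its call begins.
- robot.close_job(): hands the job in; it is judged then, once.
The state is a dict: "time": time; "joint_positions": joint angles; "qvel": joint speeds; "joint_torque": joint torques, N m; "tool_pos": TCP position; "ee_rot": TCP orientation; "wrist_force": force on the tool from outside, world axes, zero at the start; "wrist_torque": the same for the moment, N m; "width": finger opening in m; "finger_force": force on a finger pad.
Only numpy, scipy, OpenCV 4.12 (cv2) and the standard library are available. Lean on these libraries where they do the work, as an engineer would, in place of code of your own. Each camera call takes 0.05 s, during which the arm holds its last target. There are 200 camera calls.

TASK

Take the red scoop by its handle, bring its box up into the yoke under the clear hopper and, still holding it, push the brass shutter fully open with it so that all five white mixing balls run into the scoop, then draw the shutter fully shut again with the scoop. Then set the scoop with its five balls down upright, box in the middle of the green felt pad, without dropping it, and let go. Keep the hand itself off the hopper and shutter, and leave the other jars, bowls and tools where they are.

Things in the scene. Friction and masses are not known exactly. Their poses are not given: they have to be found in the camera images.
- hopper: Fixed clear hopper on a wooden base (x -70 to 130 mm, 150 mm wide, 12 mm high), post at its back (from x = 94 mm). Origin on the table under the centre of its 38 mm square mouth (175 mm up, facing down). x points from its upright front wall (at x = -23 mm, 128 mm wide, 175 to 290 mm up) to the back, z up. Below the mouth it is open to the front and both sides.
- shutter (a joint): Brass shutter under the mouth, sliding level along the hopper's x: 0 = fully shut (stop), 0.042 m = fully open (stop), moved to the hopper's +x, away from its front. Stays where it is left; friction about 1 N. Uncovers the mouth from its front edge backwards. Plate underside 170 mm above the table; from it hangs a yoke that the scoop's box fits into from below.
- yoke (a point): Centre of the yoke (moves with the shutter), at its lower edge, 135 mm up; hopper frame (-32 mm + opening, 0, 135 mm), axes as the hopper's. The scoop's box fits between far plate and near prongs with 6 mm play to each, its handle between the prongs, rim at most about 160 mm up; the box then stays under the mouth while it pushes the shutter open and draws it shut.
- yoke_far (a point): Middle of the lower edge of the yoke's far plate (60 mm wide, 6 mm thick, reaching up to the shutter plate), on its inner face, 48 mm to +x of yoke. Pushed to the hopper's +x by the box, it opens the shutter.
- yoke_near (a point): Midway between the yoke's two near prongs, at their lower edges, in the plane of their inner faces, 48 mm to -x of yoke. Each prong is 20 mm wide and 6 mm thick; the gap between them is 32 mm, for the scoop's handle. Drawn to the hopper's -x by the box's handle-side wall, they shut the shutter.
- scoop: Loose scoop, about 100 g: red open box 84 (x) x 76 (y) x 50 mm high, walls and floor 4 mm, with a level pale wooden handle 14 mm wide and 24 mm tall along -x, from x = -42 to -162 mm, its middle 36 mm above the scoop's underside. Origin: centre of the box's underside; z up.
- scoop_grip (a point): Point in the middle of the handle where it is best gripped across its 14 mm width, 130 mm from the box's centre and 36 mm above the scoop's underside; axes as the scoop's.
- pad: Fixed green felt pad, 160 x 160 x 4 mm, on the table. Origin: centre of its underside.
- ball0_center (a point): Centre of one of five white ceramic mixing balls, 16 mm across, 13 g; at the start they lie on the shutter in the hopper's mouth.
- ball1_center (a point): Centre of one of five white ceramic mixing balls, 16 mm across, 13 g; at the start they lie on the shutter in the hopper's mouth.
- ball2_center (a point): Centre of one of five white ceramic mixing balls, 16 mm across, 13 g; at the start they lie on the shutter in the hopper's mouth.
- ball3_center (a point): Centre of one of five white ceramic mixing balls, 16 mm across, 13 g; at the start they lie on the shutter in the hopper's mouth.
- ball4_center (a point): Centre of one of five white ceramic mixing balls, 16 mm across, 13 g; at the start they lie on the shutter in the hopper's mouth.
- orange_jar: Bystander, loose: orange lidded jar, 68 mm across, 85 mm tall; origin at the centre of its underside.
- bowl: Bystander, loose: red lacquer bowl, 110 mm across, 55 mm tall; origin at the centre of its underside.
- green_jar: Bystander, loose: green jar with white cap, 56 mm across, 70 mm tall; origin at the centre of its underside.
- spatula: Bystander, loose: spatula lying flat, about 20 mm high or less; it lies along its own x, handle to -x.
- brush: Bystander, loose: brush lying flat, about 25 mm high or less; it lies along its own x, handle to -x.
- mug: Bystander, loose: blue cup, 72 mm across, 75 mm tall; origin at the centre of its underside.
Not all that is in view belongs to the job. Leave any blue or purple look-alike of the scoop alone.

How it is judged:
On the way, in this order (a step that is already met when the one before it is completed fails the run):
1. the shutter is pushed open (more than 32 mm) while the scoop is held in the fingers, its box under the hopper's mouth (value of joint shutter above 0.032 m and contact force between the fingers and scoop above 0.5 N and horizontal distance between scoop and hopper below 0.045 m and height (world z) of scoop above 0.07 m), for 0.1 s.
2. the shutter is shut again (within 4 mm) with all five balls in the held scoop (value of joint shutter below 0.004 m and contact force between the fingers and scoop above 0.5 N and x of ball0_center in the frame of scoop between -0.038 and 0.038 m and y of ball0_center in the frame of scoop between -0.034 and 0.034 m and z of ball0_center in the frame of scoop between 0 and 0.055 m and x of ball1_center in the frame of scoop between -0.038 and 0.038 m and y of ball1_center in the frame of scoop between -0.034 and 0.034 m and z of ball1_center in the frame of scoop between 0 and 0.055 m and x of ball2_center in the frame of scoop between -0.038 and 0.038 m and y of ball2_center in the frame of scoop between -0.034 and 0.034 m and z of ball2_center in the frame of scoop between 0 and 0.055 m and x of ball3_center in the frame of scoop between -0.038 and 0.038 m and y of ball3_center in the frame of scoop between -0.034 and 0.034 m and z of ball3_center in the frame of scoop between 0 and 0.055 m and x of ball4_center in the frame of scoop between -0.038 and 0.038 m and y of ball4_center in the frame of scoop between -0.034 and 0.034 m and z of ball4_center in the frame of scoop between 0 and 0.055 m), for 0.1 s.
3. the scoop stands on the pad while still held: set down, not dropped (horizontal distance between scoop and pad below 0.035 m and z of scoop in the frame of pad below 0.008 m and angle between scoop's own z axis and vertical below 0.08 rad and contact force between the fingers and scoop above 0.5 N), for 0.1 s.
At the end, for the whole second after the job is handed in: The shutter is shut (within 4 mm), all five balls lie in the scoop's box, and the scoop stands upright (within 0.08 rad) and still on the green pad, the middle of its box within 35 mm of the pad's middle, released (horizontal distance between scoop and pad below 0.035 m and z of scoop in the frame of pad below 0.008 m and angle between scoop's own z axis and vertical below 0.08 rad and value of joint shutter below 0.004 m and x of ball0_center in the frame of scoop between -0.038 and 0.038 m and y of ball0_center in the frame of scoop between -0.034 and 0.034 m and z of ball0_center in the frame of scoop between 0 and 0.055 m and x of ball1_center in the frame of scoop between -0.038 and 0.038 m and y of ball1_center in the frame of scoop between -0.034 and 0.034 m and z of ball1_center in the frame of scoop between 0 and 0.055 m and x of ball2_center in the frame of scoop between -0.038 and 0.038 m and y of ball2_center in the frame of scoop between -0.034 and 0.034 m and z of ball2_center in the frame of scoop between 0 and 0.055 m and x of ball3_center in the frame of scoop between -0.038 and 0.038 m and y of ball3_center in the frame of scoop between -0.034 and 0.034 m and z of ball3_center in the frame of scoop between 0 and 0.055 m and x of ball4_center in the frame of scoop between -0.038 and 0.038 m and y of ball4_center in the frame of scoop between -0.034 and 0.034 m and z of ball4_center in the frame of scoop between 0 and 0.055 m and linear speed of scoop below 0.02 m/s and contact force between the fingers and scoop below 0.1 N); the robot touches nothing.
It fails at once if the robot presses the hopper or its shutter with its hand or arm (over 3 N) (contact force between any of the fingers, the arm and hopper above 3 N).
It fails at once if a bystander is shifted by more than 30 mm (distance of any of orange_jar, bowl, green_jar, spatula, brush, mug from where it was at the start of the episode above 0.03 m).
It also fails if it takes over 64 s, if anything falls off the work surface, if the arm or the gripper's body presses on something with over 40 N, if the wrist force passes 120 N, or if a joint passes its speed limit or range.

## Working session

There is one attempt and no reset: what is moved stays moved. The work goes in short steps, Python scripts to look and compute and a shell command to move; the robot and the scene stay as the last step left them, time stands still between calls to the robot, and variables do not carry over. Pictures are saved under pics/ and viewed, at most 10 in all, crops included, and the job is handed in when it is done.

```bash
ls; mkdir -p pics; cat > h.py <<'E'
import numpy as np, cv2
from bench import robot, vision
def snap(n):
    s=vision.snapshot(n); return s
def cloud(s):
    z=s["z_map"]; v,u=np.mgrid[:z.shape[0],:z.shape[1]]
    P=np.stack([(u-s["cx"])/s["fx"]*z,(v-s["cy"])/s["fy"]*z,z],-1)
    W=(P-np.array(s["t"]))@np.array(s["R"]); W[z==0]=np.nan
    return W
def save(s,f,box=None,k=1):
    c=s["color"][...,::-1]
    if box: c=c[box[1]:box[3],box[0]:box[2]]
    cv2.imwrite("pics/"+f,cv2.resize(c,None,fx=k,fy=k,interpolation=cv2.INTER_CUBIC))
E
python3 - <<'E'
from h import *
import pickle
a=snap("scene");b=snap("top")
pickle.dump((a,b),open("s0.pkl","wb"))
save(a,"scene0.png",k=1.5);save(b,"top0.png",k=1.5)
o=robot.get_obs();print(o["tool_pos"],o["ee_rot"],o["width"],o["time"])
for s in(a,b):print(np.round(s["R"],2).tolist(),np.round(s["t"],3).tolist(),s["fx"])
E
```

```text
pics
[ 0.1945373  -0.51392522  0.20443289] [-3.13962060e+00 -1.82798174e-04  3.61789184e-01] 0.09415483234150002 0.1
[[-0.3, 0.95, -0.0], [0.73, 0.23, -0.64], [-0.61, -0.2, -0.77]] [0.204, -0.277, 1.485] 351.50263443824343
[[-0.02, -1.0, 0.01], [-1.0, 0.02, -0.08], [0.08, -0.01, -1.0]] [-0.052, 0.517, 1.498] 379.6182765262364
```

View pics/scene0.png

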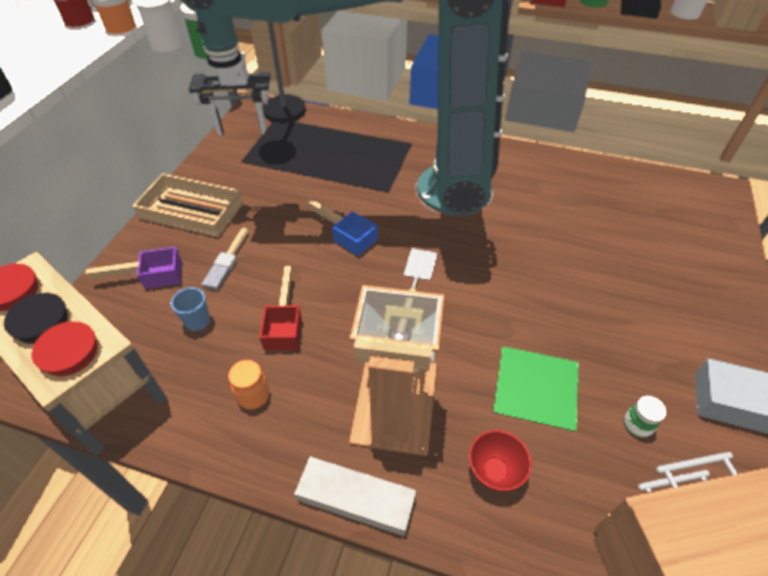

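View pics/top0.png

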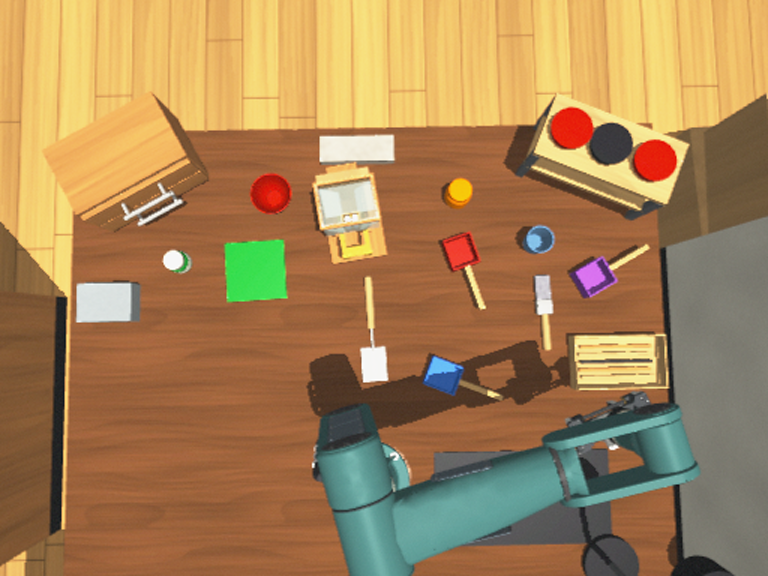

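The top view (×1.5) shows the red scoop's box at (461,252) with its handle running to (481,307). The hopper's brass yoke is at (353,243), on the side facing the robot, and the pad is at (256,270). The blue and purple scoops are look-alikes. Next I'll measure poses.

```bash
python3 - <<'E'
from h import *
import pickle
a,b=pickle.load(open("s0.pkl","rb"))
for nm,s in(("scene",a),("top",b)):
    W=cloud(s); h=cv2.cvtColor(s["color"],cv2.COLOR_RGB2HSV); H,S,V=[h[...,i].astype(int) for i in range(3)]
    X,Y,Z=W[...,0],W[...,1],W[...,2]
    def rect(m,t):
        p=W[m]; r=cv2.minAreaRect((p[:,:2]*1000).astype(np.float32))
        print(nm,t,m.sum(),np.round(r[0],1),np.round(r[1],1),round(r[2],1),'z',np.round(np.percentile(p[:,2],[5,50,95]),4))
    # red scoop
    area=(X>.3)&(X<.65)&(Y>-.35)&(Y<-.1)
    red=area&((H<6)|(H>174))&(S>150)&(V>60)
    rect(red&(Z>.04)&(Z<.06),'scoop rim')
    hd=area&(Z>.03)&(Z<.06)&~red&(H>8)&(X<.53)&(Y<-.15)
    n,l,st,_=cv2.connectedComponentsWithStats(hd.astype(np.uint8)); hd=l==1+st[1:,4].argmax()
    rect(hd,'handle')
    g=(H>50)&(H<70)&(S>150)&(Z<.01)&(X>.3)&(Y>0)
    n,l,st,_=cv2.connectedComponentsWithStats(g.astype(np.uint8));g=l==1+st[1:,4].argmax();rect(g,'pad')
    hop=(X>.35)&(X<.85)&(Y>-.12)&(Y<.17)
    rect(hop&(Z>.284)&(Z<.3),'hop top')
    rect(hop&(Z>.008)&(Z<.017)&(H<25),'base')
    br=hop&(Z>.125)&(Z<.2)&(H>15)&(H<30)&(S>110)
    rect(br&(Z>.14),'brass')
    for z0,z1 in((.13,.145),(.145,.165),(.165,.175),(.175,.185)):
        m=br&(Z>z0)&(Z<z1)
        if m.sum(): print(z0,m.sum(),np.round(np.nanpercentile(X[m],[2,98]),3),np.round(np.nanpercentile(Y[m],[2,98]),3))
save(b,"topcrop.png",(195,100,345,215),5)
save(a,"scenecrop.png",(150,170,310,310),4)
E
```

```text
scene scoop rim 196 [ 600.5 -251.5] [88.4 76.6] 18.6 z [0.0407 0.0473 0.0515]
scene handle 94 [ 489.2 -288.3] [87.6 15.1] 17.6 z [0.033  0.0458 0.0488]Traceback (most recent call last):
  File "<stdin>", line 18, in <module>
ValueError: attempt to get argmax of an empty sequence
```

```bash
python3 - <<'E'
from h import *
import pickle
a,b=pickle.load(open("s0.pkl","rb"))
print(cv2.cvtColor(b["color"],cv2.COLOR_RGB2HSV)[180,170],cloud(b)[180,170])
for nm,s in(("scene",a),("top",b)):
    W=cloud(s); h=cv2.cvtColor(s["color"],cv2.COLOR_RGB2HSV); H,S,V=[h[...,i].astype(int) for i in range(3)]
    X,Y,Z=W[...,0],W[...,1],W[...,2]
    def rect(m,t):
        if m.sum()<5: print(nm,t,'none');return
        n,l,st,_=cv2.connectedComponentsWithStats(m.astype(np.uint8)); m=l==1+st[1:,4].argmax()
        p=W[m]; r=cv2.minAreaRect((p[:,:2]*1000).astype(np.float32))
        print(nm,t,m.sum(),np.round(r[0],1),np.round(r[1],1),round(r[2],1),'z',np.round(np.percentile(p[:,2],[5,50,95]),4))
    area=(X>.3)&(X<.7)&(Y>-.4)&(Y<-.1)
    red=area&((H<6)|(H>174))&(S>150)&(V>60)
    rect(red&(Z>.04)&(Z<.06),'scoop rim')
    rect(area&(Z>.03)&(Z<.06)&~red&(H>8)&(X<.57)&(Y<-.2),'handle')
    rect((H>45)&(H<80)&(S>120)&(Z<.02)&(X>.3)&(Y>0),'pad')
    hop=(X>.45)&(X<.9)&(Y>-.12)&(Y<.17)
    rect(hop&(Z>.284)&(Z<.3),'hop top')
    rect(hop&(Z>.008)&(Z<.017)&(H<25),'base')
    br=hop&(H>15)&(H<30)&(S>110)
    for z0,z1 in((.13,.145),(.145,.165),(.165,.175),(.175,.185)):
        rect(br&(Z>z0)&(Z<z1),f'brass{z0}')
save(b,"topcrop.png",(195,100,345,215),5)
save(a,"scenecrop.png",(150,170,310,310),4)
E
```

```text
[ 64 190 224] [0.56145103 0.29550386 0.00832789]
scene scoop rim 199 [ 600.5 -251.5] [88.4 76.6] 18.6 z [0.0407 0.0473 0.0515]
scene handle 127 [ 502.2 -284.1] [115.   15.2] 17.9 z [0.0336 0.046  0.0492]
scene pad 2275 [562.4 299.7] [158.5 156.8] 2.5 z [0.0007 0.0036 0.0066]
scene hop top 963 [689.5  33.6] [125.8 136. ] 8.8 z [0.2855 0.2892 0.2912]
scene base 1323 [686.5  34.1] [201.  149.7] 9.0 z [0.0086 0.0113 0.0141]
scene brass0.13 none
scene brass0.145 none
scene brass0.165 none
scene brass0.175 none
top scoop rim 101 [ 598.2 -255. ] [84.3 77.4] 18.1 z [0.0415 0.0485 0.0538]
top handle 130 [ 502.1 -285.9] [120.4  14.9] 18.0 z [0.0359 0.048  0.0528]
top pad 1550 [562.4 299. ] [161.8 163.8] 3.5 z [-0.0019  0.0035  0.0091]
top hop top 516 [688.9  31.8] [124.8 135.8] 8.7 z [0.2855 0.2901 0.2941]
top base 301 [623.4  21.1] [ 80.4 152.1] 11.0 z [0.0084 0.0119 0.0161]
top brass0.13 none
top brass0.145 3 [580.7 -15.8] [0.4 7.2] 12.3 z [0.1498 0.1529 0.1608]
top brass0.165 103 [603.   17.6] [57.6 69.9] 7.6 z [0.169  0.173  0.1747]
top brass0.175 11 [581.   -1.2] [12.2 19.9] 34.0 z [0.1753 0.1764 0.1813]
```

View pics/topcrop.png

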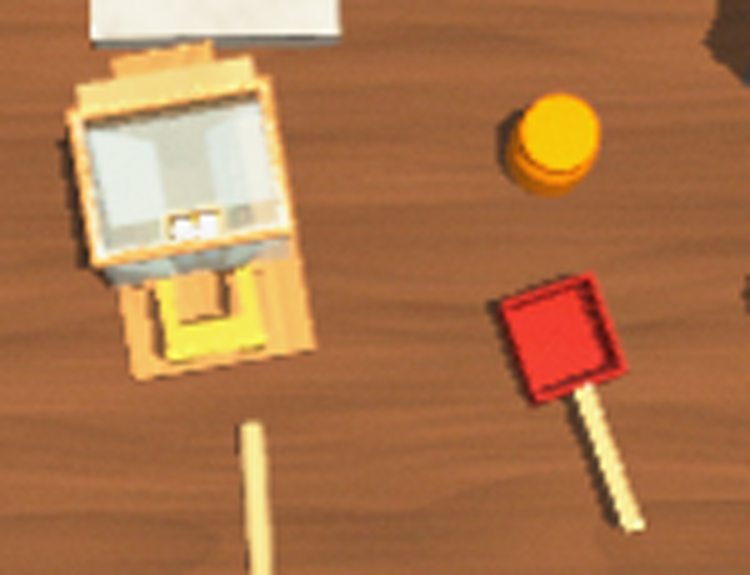

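The hopper has yaw 9° and its origin is near (657,28). The scoop has yaw 18°, box at (599,-253) and grip point at (475,-294). The pad is at (562,299). I'll move above the handle now.

```bash
cat >> h.py <<'E'
from scipy.spatial.transform import Rotation as Ro
def togo(pos_mm,yaw):
    "tool-axis shift (mm) and turn (deg about tool z) to a tool-down pose"
    o=robot.get_obs(); r=Ro.from_euler('xyz',o["ee_rot"]); 
    d=r.inv().apply(np.array(pos_mm)-1000*np.array(o["tool_pos"]))
    t=(r.inv()*Ro.from_euler('xyz',[np.pi,0,np.radians(yaw)])).as_rotvec(degrees=True)
    print('t',o["time"],'pos',np.round(1000*np.array(o["tool_pos"]),1),'rpy',np.round(np.degrees(o["ee_rot"]),2),'F',np.round(o["wrist_force"],1),'w',round(o["width"],4),'ff',o["finger_force"])
    print('SHIFT',np.round(d,1),'TURN',np.round(t,2))
E
python3 -m crank '[[0,[0.034,-0.0106,0.0094],[0,0,0]],[0,[0.034,-0.0106,0.0094],[0,0,0]],[0,[0.034,-0.0106,0.0094],[0,0,0]],[0,[0.034,-0.0106,0.0094],[0,0,0]],[0,[0.034,-0.0106,0.0094],[0,0,0]],[0,[0.034,-0.0106,0.0094],[0,0,0]],[0,[0.034,-0.0106,0.0094],[0,0,0]]]'
python3 -m crank '[[0,[0.034,-0.0106,0.0094],[0,0,0]],[0,[0.034,-0.0106,0.0094],[0,0,0]],[0,[0.034,-0.0106,0.0094],[0,0,0]],[0,[0,0,0],[0,0,2.7]],[0,[0,0,0],[0,0,0]]]'
python3 - <<'E'
from h import *
w=snap("wrist"); save(w,"wrist1.png",k=1.2)
W=cloud(w); h=cv2.cvtColor(w["color"],cv2.COLOR_RGB2HSV).astype(int); X,Y,Z=W[...,0],W[...,1],W[...,2]
red=((h[...,0]<6)|(h[...,0]>174))&(h[...,1]>150)
for m,t in((red&(Z>.04)&(Z<.06),'rim'),((Z>.04)&(Z<.055)&~red&(h[...,0]>8)&(X>.38)&(X<.57)&(abs(Y+.29)<.05),'handle')):
    if m.sum()>20:
        r=cv2.minAreaRect((W[m][:,:2]*1000).astype(np.float32)); print(t,m.sum(),r,np.median(W[m],0))
togo([475.5,-293.6,17],18)
E
```

```text
time: 0.8
tool_pos: [0.3918, -0.3595, 0.1388]
ee_rot: [-3.141, 0.0, 0.362]
wrist_force: [-0.8, -0.3, -0.2]
width: 0.0938
finger_force: 0.0
time: 1.3
tool_pos: [0.4753, -0.2937, 0.1103]
ee_rot: [-3.14, 0.001, 0.317]
wrist_force: [-0.5, 0.3, 0.2]
width: 0.0938
finger_force: 0.0
rim 2044 ((584.82177734375, -257.06524658203125), (57.44227981567383, 76.18618774414062), 18.35087776184082) [ 0.57261607 -0.26541522  0.04895157]
handle 2883 ((500.6264953613281, -284.63226318359375), (118.82948303222656, 13.994135856628418), 18.099409103393555) [ 0.5064491  -0.28278775  0.04702374]
t 1.35 pos [ 475.  -294.5  110.8] rpy [-1.7995e+02  6.0000e-02  1.8120e+01] F [-0.2 -0.6  0.5] w 0.0939 ff 0.0
SHIFT [ 0.8 -0.6 93.8] TURN [-0.05  0.06  0.12]
```

View pics/wrist1.png

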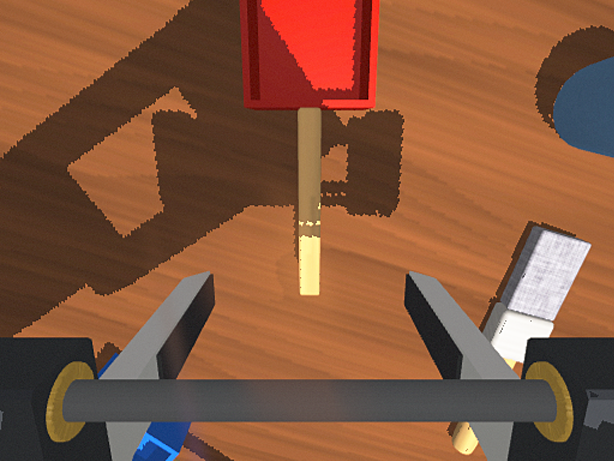

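The handle is centred between the fingers, at about (310,200). I'll descend, grip and lift.

```bash
python3 -m crank '[[0,[0,0,0.03],[0,0,0]],[0,[0,0,0.03],[0,0,0]],[0,[0,0,0.02],[0,0,0]],[0,[0,0,0.0135],[0,0,0]],[0,[0,0,0],[0,0,0]],[1,[0,0,0],[0,0,0]],[1,[0,0,0],[0,0,0]],[1,[0,0,0],[0,0,0]]]'
python3 -m crank '[[1,[0,0,0],[0,0,0]],[1,[0,0,0],[0,0,0]],[1,[0,0,0],[0,0,0]],[1,[0,0,0],[0,0,0]],[1,[0,0,0],[0,0,0]]]'
python3 -m crank '[[1,[0,0,-0.01],[0,0,0]],[1,[0,0,-0.02],[0,0,0]],[1,[0,0,-0.02],[0,0,0]],[1,[0,0,-0.01],[0,0,0]],[1,[0,0,0],[0,0,0]],[1,[0,0,0],[0,0,0]]]'
cat >> h.py <<'E'
def scoop(n,x0,x1,y0,y1,z0,name=None):
    "red points of the held scoop: rim plane and outline"
    s=snap(n); W=cloud(s); h=cv2.cvtColor(s["color"],cv2.COLOR_RGB2HSV).astype(int); X,Y,Z=W[...,0],W[...,1],W[...,2]
    m=((h[...,0]<6)|(h[...,0]>174))&(h[...,1]>150)&(X>x0)&(X<x1)&(Y>y0)&(Y<y1)&(Z>z0)
    p=W[m]; A=np.c_[p[:,:2],np.ones(len(p))]; c=np.zeros(3)
    w=np.ones(len(p),bool); w=p[:,2]>np.percentile(p[:,2],50)
    c=np.linalg.lstsq(A[w],p[w,2],rcond=None)[0]
    print(n,len(p),'rect',cv2.minAreaRect((p[:,:2]*1000).astype(np.float32)),'slope deg',np.round(np.degrees(c[:2]),2),'z',np.round(np.percentile(p[:,2],[2,50,90,98]),4))
    if name: save(s,name,k=1.2)
    return W,m
E
python3 - <<'E'
from h import *
scoop("wrist",.45,.8,-.4,-.1,.085); scoop("top",.45,.8,-.4,-.1,.085)
togo([625.4-128.4,23.4-20.3,77],9)
E
```

```text
time: 2.15
tool_pos: [0.476, -0.2957, 0.0196]
ee_rot: [3.139, -0.002, 0.315]
wrist_force: [-0.4, 0.0, 0.1]
width: 0.0735
finger_force: 0.0
time: 2.65
tool_pos: [0.4751, -0.2949, 0.018]
ee_rot: [3.142, 0.0, 0.315]
wrist_force: [0.3, -0.1, -0.2]
width: 0.0333
finger_force: 0.0
time: 3.25
tool_pos: [0.475, -0.2948, 0.0778]
ee_rot: [-3.141, 0.0, 0.315]
wrist_force: [-0.0, -0.3, 0.0]
width: 0.0004
finger_force: 0.0Traceback (most recent call last):
  File "<stdin>", line 2, in <module>
  File "h.py", line 27, in scoop
    w=np.ones(len(p),bool); w=p[:,2]>np.percentile(p[:,2],50)
                                     ~~~~~~~~~~~~~^^^^^^^^^^^
    return _quantile_unchecked(
        a, q, axis, out, overwrite_input, method, keepdims, weights)
    return _ureduce(a,
                    func=_quantile_ureduce_func,
    ...<5 lines>...
                    overwrite_input=overwrite_input,
                    method=method)
    r = func(a, **kwargs)
    result = _quantile(arr,
                       quantiles=q,
    ...<2 lines>...
                       out=out,
                       weights=wgt)
    slices_having_nans = np.isnan(arr[-1, ...])
                                  ~~~^^^^^^^^^
IndexError: index -1 is out of bounds for axis 0 with size 0
```

The fingers were still closing when I lifted, so nothing was gripped. I'll reopen and check the scoop with the wrist camera.

```bash
python3 -m crank '[[0.3,[0,0,-0.03],[0,0,0]],[0.3,[0,0,0],[0,0,0]],[0.3,[0,0,0],[0,0,0]],[0.3,[0,0,0],[0,0,0]],[0.3,[0,0,0],[0,0,0]],[0.3,[0,0,0],[0,0,0]],[0.3,[0,0,0],[0,0,0]],[0.3,[0,0,0],[0,0,0]]]'
python3 - <<'E'
from h import *
w=snap("wrist"); save(w,"wrist2.png",k=1.2)
W=cloud(w); h=cv2.cvtColor(w["color"],cv2.COLOR_RGB2HSV).astype(int); X,Y,Z=W[...,0],W[...,1],W[...,2]
red=((h[...,0]<6)|(h[...,0]>174))&(h[...,1]>150)
for m,t in((red&(Z>.04)&(Z<.06),'rim'),((Z>.04)&(Z<.055)&~red&(h[...,0]>8)&(X>.38)&(X<.57)&(abs(Y+.29)<.05),'handle')):
    if m.sum()>20:
        r=cv2.minAreaRect((W[m][:,:2]*1000).astype(np.float32)); print(t,m.sum(),r,np.median(W[m],0))
togo([474.5,-293.5,17],18)
E
```

```text
time: 4.1
tool_pos: [0.4751, -0.2948, 0.1077]
ee_rot: [-3.141, 0.0, 0.315]
wrist_force: [0.3, 0.3, -0.1]
width: 0.061
finger_force: 0.0
rim 2065 ((584.2904052734375, -257.2787170410156), (56.15891647338867, 76.1730728149414), 18.197357177734375) [ 0.57176021 -0.26511068  0.04900958]
handle 2962 ((500.47705078125, -284.6948547363281), (119.2559814453125, 14.010052680969238), 18.208271026611328) [ 0.50637155 -0.28295302  0.04705075]
t 4.15 pos [ 475.1 -294.9  107.8] rpy [-1.7999e+02  1.0000e-02  1.8030e+01] F [ 0.4 -0.3 -0.7] w 0.0639 ff 0.0
SHIFT [-0.1 -1.5 90.8] TURN [-0.01  0.01  0.03]
```

```bash
python3 -m crank '[[0.3,[0,-0.0015,0.03],[0,0,0]],[0.3,[0,0,0.03],[0,0,0]],[0.3,[0,0,0.02],[0,0,0]],[0.3,[0,0,0.0108],[0,0,0]],[1,[0,0,0],[0,0,0]],[1,[0,0,0],[0,0,0]],[1,[0,0,0],[0,0,0]],[1,[0,0,0],[0,0,0]]]'
python3 -m crank '[[1,[0,0,0],[0,0,0]],[1,[0,0,0],[0,0,0]],[1,[0,0,0],[0,0,0]],[1,[0,0,0],[0,0,0]],[1,[0,0,0],[0,0,0]],[1,[0,0,0],[0,0,0]],[1,[0,0,0],[0,0,0]]]'
```

```text
time: 4.95
tool_pos: [0.4756, -0.2942, 0.0188]
ee_rot: [3.139, -0.002, 0.315]
wrist_force: [0.4, -0.9, 0.3]
width: 0.0372
finger_force: 0.0
time: 5.65
tool_pos: [0.4747, -0.2936, 0.0173]
ee_rot: [3.141, -0.0, 0.315]
wrist_force: [-0.5, 1.3, 1.7]
width: 0.0138
finger_force: 30.0
```

Gripped: opening 13.8 mm at 30 N. Lifting.

```bash
python3 -m crank '[[1,[0,0,-0.005],[0,0,0]],[1,[0,0,-0.01],[0,0,0]],[1,[0,0,-0.02],[0,0,0]],[1,[0,0,-0.02],[0,0,0]],[1,[0,0,-0.005],[0,0,0]],[1,[0,0,0],[0,0,0]],[1,[0,0,0],[0,0,0]]]'
python3 - <<'E'
from h import *
scoop("wrist",.45,.8,-.4,-.1,.085); scoop("top",.45,.8,-.4,-.1,.085)
togo([625.4-128.4,23.4-20.3,77],9)
E
```

```text
time: 6.35
tool_pos: [0.4742, -0.2932, 0.0764]
ee_rot: [-3.141, 0.001, 0.315]
wrist_force: [-1.0, 1.0, -2.3]
width: 0.0136
finger_force: 30.0
wrist 5254 rect ((573.968017578125, -260.0224914550781), (36.019100189208984, 76.63711547851562), 18.23318099975586) slope deg [0.09 0.04] z [0.0865 0.1074 0.1086 0.1091]
top 143 rect ((597.28466796875, -254.1009063720703), (83.50811004638672, 77.53362274169922), 17.787086486816406) slope deg [-0.12 -0.53] z [0.0863 0.106  0.1106 0.1138]
t 6.45 pos [ 473.9 -292.9   75.7] rpy [-1.7988e+02  9.0000e-02  1.8030e+01] F [ 0.5  0.1 -1.1] w 0.0137 ff 29.999662041664124
SHIFT [ 113.6 -274.3   -0.8] TURN [-0.11  0.1   9.03]
```

```bash
python3 -m crank '[[1,[0,0,0],[0,0,3]],[1,[0,0,0],[0,0,3]],[1,[0,0,0],[0,0,3]],[1,[0.006,-0.01,0],[0,0,0]],[1,[0.006,-0.02,0],[0,0,0]],[1,[0.006,-0.03,0],[0,0,0]],[1,[0.006,-0.035,0],[0,0,0]],[1,[0.006,-0.035,0],[0,0,0]]]'
python3 -m crank '[[1,[0.007,-0.035,0],[0,0,0]],[1,[0.007,-0.035,0],[0,0,0]],[1,[0.007,-0.035,0],[0,0,0]],[1,[0.007,-0.03,0],[0,0,0]],[1,[0.006,-0.015,0],[0,0,0]],[1,[0.005,-0.008,0],[0,0,0]],[1,[0,0,0],[0,0,0]],[1,[0,0,0],[0,0,0]]]'
python3 - <<'E'
from h import *
W,m=scoop("wrist",.5,.8,-.15,.2,.085,"wrist3.png"); 
s=snap("scene"); save(s,"scene3.png",(200,150,350,320),4)
s=snap("top"); W=cloud(s); h=cv2.cvtColor(s["color"],cv2.COLOR_RGB2HSV).astype(int)
X,Y,Z=W[...,0],W[...,1],W[...,2]
for z0,z1 in((.125,.165),(.165,.182)):
    m=(X>.52)&(X<.72)&(abs(Y)<.12)&(h[...,0]>15)&(h[...,0]<32)&(h[...,1]>110)&(Z>z0)&(Z<z1)
    print('brass top',z0,m.sum(), cv2.minAreaRect((W[m][:,:2]*1000).astype(np.float32)) if m.sum()>4 else '')
save(s,"top3.png",(200,100,290,215),5)
togo([625.4-128.4,23.4-20.3,77],9)
E
```

```text
time: 7.25
tool_pos: [0.4835, -0.1583, 0.0764]
ee_rot: [-3.14, 0.001, 0.159]
wrist_force: [-0.1, -0.8, -1.4]
width: 0.0135
finger_force: 30.0
time: 8.05
tool_pos: [0.4975, 0.0015, 0.0769]
ee_rot: [3.141, 0.001, 0.158]
wrist_force: [0.1, 0.5, -0.1]
width: 0.0137
finger_force: 30.0Traceback (most recent call last):
  File "<stdin>", line 2, in <module>
  File "h.py", line 27, in scoop
    w=np.ones(len(p),bool); w=p[:,2]>np.percentile(p[:,2],50)
                                     ~~~~~~~~~~~~~^^^^^^^^^^^
    return _quantile_unchecked(
        a, q, axis, out, overwrite_input, method, keepdims, weights)
    return _ureduce(a,
                    func=_quantile_ureduce_func,
    ...<5 lines>...
                    overwrite_input=overwrite_input,
                    method=method)
    r = func(a, **kwargs)
    result = _quantile(arr,
                       quantiles=q,
    ...<2 lines>...
                       out=out,
                       weights=wgt)
    slices_having_nans = np.isnan(arr[-1, ...])
                                  ~~~^^^^^^^^^
IndexError: index -1 is out of bounds for axis 0 with size 0
```

```bash
python3 - <<'E'
from h import *
w=snap("wrist"); save(w,"wrist3.png",k=1.2)
W=cloud(w); m=np.isfinite(W[...,0])
h=cv2.cvtColor(w["color"],cv2.COLOR_RGB2HSV).astype(int);X,Y,Z=W[...,0],W[...,1],W[...,2]
yel=(h[...,0]>15)&(h[...,0]<32)&(h[...,1]>110)&(X>.52)&(X<.75)
for z0,z1 in((.128,.142),(.142,.165),(.165,.182)):
    k=yel&(Z>z0)&(Z<z1); print('brass',z0,k.sum(), cv2.minAreaRect((W[k][:,:2]*1000).astype(np.float32)) if k.sum()>4 else '')
s=snap("scene"); save(s,"scene3.png",(200,150,350,320),4)
togo([625.4-128.4,23.4-20.3,77],9)
E
```

```text
brass 0.128 0 
brass 0.142 0 
brass 0.165 30920 ((558.3553466796875, 13.433067321777344), (75.88909912109375, 72.61175537109375), 9.023033142089844)
t 8.2 pos [497.5   0.9  77. ] rpy [1.7999e+02 2.0000e-02 8.9600e+00] F [-0.5  0.6  0.5] w 0.0137 ff 29.99963253736496
SHIFT [-0.2 -2.2  0. ] TURN [ 0.01  0.02 -0.04]
```

View pics/wrist3.png

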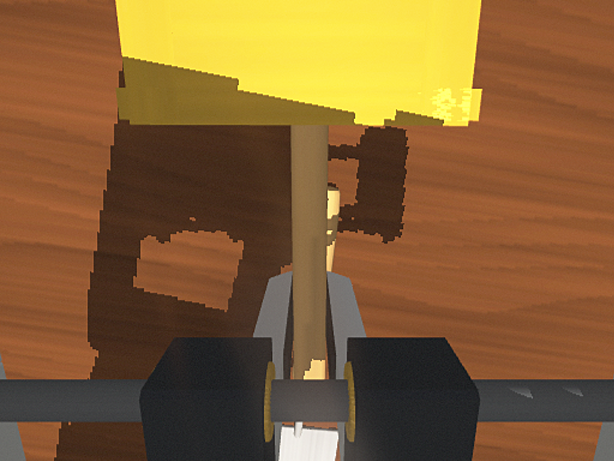

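View pics/scene3.png

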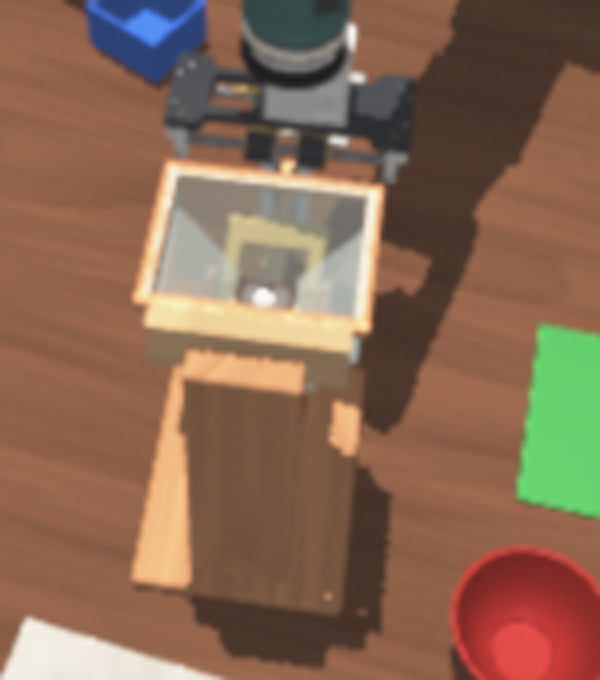

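The wrist view shows the handle at (310,200) running under the brass plate, whose front edge is at row 125 and whose sides are at columns 118 and 482. I'll work out the exact position of that front edge.

```bash
python3 - <<'E'
from h import *
w=snap("wrist"); W=cloud(w)
c,s=np.cos(np.radians(9)),np.sin(np.radians(9)); d=(W[...,:2]*1000-[657,28.4])
hx=d[...,0]*c+d[...,1]*s; hy=-d[...,0]*s+d[...,1]*c; Z=W[...,2]
for r in (70,80,90,98,104):
    k=np.where((Z[r]>.15)&(hx[r]>-110))[0]
    print(r,k[[0,-1]] if len(k) else '',np.round([hx[r,k].mean(),hy[r,k[0]],hy[r,k[-1]],hy[r,k].mean(),np.median(Z[r,k])*1000],1) if len(k) else '')
k=(Z>.15)&(hx>-110)&(np.arange(384)[:,None]<120); print('front edge hx',np.percentile(hx[k],[0.5,2,5]))
# handle lateral
for r in (115,140,170):
    k=np.where((Z[r]>.09)&(Z[r]<.12)&(abs(hy[r])<30))[0]; print('handle',r,np.round([hx[r,k].mean(),hy[r,k[0]],hy[r,k[-1]],Z[r,k].mean()*1000],1))
E
```

```text
70 [103 391] [-77.   34.3 -33.4   0.6 173.3]
80 [ 96 398] [-79.2  36.6 -35.    0.6 173.3]
90 [ 97 397] [-81.4  36.9 -35.    0.8 173.2]
98 [ 98 396] [-83.3  36.2 -35.4   0.6 173.3]
104  
front edge hx [-84.43858551 -83.98602489 -83.28677799]
handle 115 [-89.5   5.1  -8.8 106.3]
handle 140 [-100.5    4.7   -8.4  106.7]
handle 170 [-114.2    4.9   -8.6  106.5]
```

```bash
python3 -m crank '[[1,[0.001,-0.0025,0],[0,0,0]],[1,[0,0,-0.005],[0,0,0]],[1,[0,0,-0.01],[0,0,0]],[1,[0,0,-0.01],[0,0,0]],[1,[0,0,-0.005],[0,0,0]],[1,[0,0,0],[0,0,0]]]'
python3 -m crank '[[1,[0,0,-0.006],[0,0,0]],[1,[0,0,-0.006],[0,0,0]],[1,[0,0,-0.003],[0,0,0]],[1,[0,0,0],[0,0,0]],[1,[0,0,0],[0,0,0]]]'
```

```text
time: 8.85
tool_pos: [0.4993, 0.0043, 0.1089]
ee_rot: [3.141, -0.003, 0.158]
wrist_force: [0.3, -1.0, -1.8]
width: 0.0139
finger_force: 30.0
time: 9.35
tool_pos: [0.4982, 0.0044, 0.1221]
ee_rot: [3.141, 0.0, 0.158]
wrist_force: [0.5, -0.5, -0.7]
width: 0.0137
finger_force: 30.0
```

No contact on the way up, so the box is in the yoke. Now I'll push the shutter open.

```bash
python3 -m crank '[[1,[0.003,0,0],[0,0,0]],[1,[0.004,0,0],[0,0,0]],[1,[0.005,0,0],[0,0,0]],[1,[0.006,0,0],[0,0,0]],[1,[0.006,0,0],[0,0,0]],[1,[0.006,0,0],[0,0,0]],[1,[0.006,0,0],[0,0,0]],[1,[0.004,0,0],[0,0,0]]]'
python3 -m crank '[[1,[0.003,0,0],[0,0,0]],[1,[0.002,0,0],[0,0,0]],[1,[0.001,0,0],[0,0,0]],[1,[0,0,0],[0,0,0]]]'
python3 - <<'E'
from h import *
w=snap("wrist"); W=cloud(w)
c,s=np.cos(np.radians(9)),np.sin(np.radians(9)); d=(W[...,:2]*1000-[657,28.4])
hx=d[...,0]*c+d[...,1]*s; Z=W[...,2]; k=(Z>.15)&(hx>-100)&(np.arange(384)[:,None]<130)&(abs(Z-.173)<.004); print('front edge hx',np.percentile(hx[k],[0.5,2,5]) if k.sum() else None)
s=snap("scene"); save(s,"scene4.png",(200,150,350,320),4); save(w,"wrist4.png",k=1.2)
togo([498.2,4.4,122],9)
E
```

```text
time: 10.15
tool_pos: [0.5381, 0.0108, 0.1218]
ee_rot: [-3.142, 0.001, 0.158]
wrist_force: [-0.8, -0.2, -0.6]
width: 0.0138
finger_force: 30.0
time: 10.55
tool_pos: [0.5421, 0.0115, 0.1217]
ee_rot: [-3.141, 0.004, 0.158]
wrist_force: [-5.0, -0.6, -0.6]
width: 0.0139
finger_force: 30.0
front edge hx [-47.67261288 -47.29835872 -46.55313868]
t 10.65 pos [542.2  11.5 121.8] rpy [-179.98    0.2     9.02] F [-4.5 -1.  -1.7] w 0.0137 ff 30.00042289495468
SHIFT [-44.5   0.2  -0.1] TURN [-0.02  0.2   0.02]
```

View pics/scene4.png

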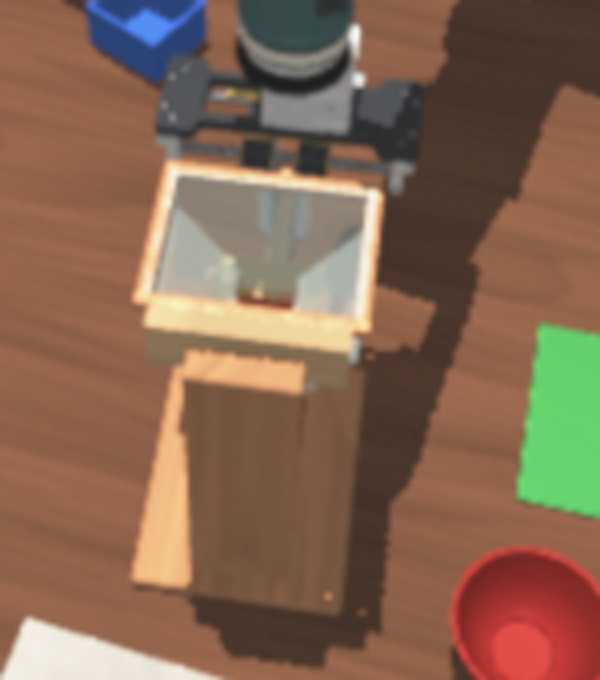

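The mouth is now clear down to the red box at (265,300), but the opening reads only about 37 mm. I'll push a little more to find the stop.

```bash
python3 -m crank '[[1,[0.002,0,0],[0,0,0]],[1,[0.002,0,0],[0,0,0]],[1,[0,0,0],[0,0,0]],[1,[0,0,0],[0,0,0]]]'
python3 - <<'E'
from h import *
w=snap("wrist"); W=cloud(w)
c,s=np.cos(np.radians(9)),np.sin(np.radians(9)); d=(W[...,:2]*1000-[657,28.4])
hx=d[...,0]*c+d[...,1]*s; Z=W[...,2]; k=(Z>.15)&(hx>-100)&(np.arange(384)[:,None]<130)&(abs(Z-.173)<.004); print('front edge hx',np.percentile(hx[k],[0.5,2,5]) if k.sum() else None)
togo([498.2,4.4,122],9)
E
```

```text
time: 11.05
tool_pos: [0.5425, 0.0118, 0.1208]
ee_rot: [-3.141, 0.012, 0.157]
wrist_force: [-14.0, -0.7, 0.8]
width: 0.0139
finger_force: 30.0
front edge hx [-47.09813688 -46.73358917 -46.01004582]
t 11.1 pos [542.5  11.8 120.8] rpy [-179.95    0.69    9.01] F [-14.2  -2.4   0.1] w 0.0134 ff 29.99979794025421
SHIFT [-44.9   0.3  -0.6] TURN [-0.05  0.69  0.01]
```

The force climbs to 14 N with no motion, so that is the stop. I'll ease off and count the balls by depth in the mouth.

```bash
python3 -m crank '[[1,[-0.002,0,0],[0,0,0]],[1,[-0.002,0,0],[0,0,0]],[1,[0,0,0],[0,0,0]]]'
python3 - <<'E'
from h import *
import pickle
a0,b0=pickle.load(open("s0.pkl","rb"))
c,s=np.cos(np.radians(9)),np.sin(np.radians(9))
out=[]
for n,s0 in(("scene",a0),("top",b0)):
    s1=snap(n)
    M=np.array(s1["R"]); p=M@np.array([.657,.0284,.185])+np.array(s1["t"]); u,v=int(s1["fx"]*p[0]/p[2]+s1["cx"]),int(s1["fy"]*p[1]/p[2]+s1["cy"])
    for t,q in(("before",s0),("now",s1)):
        W=cloud(q); print(n,t,u,v,'z grid mm'); print(np.round(W[v-12:v+13:3,u-12:u+13:3,2]*1000).astype(int))
        out.append(cv2.resize(q["color"][v-25:v+26,u-25:u+26,::-1],(300,300),interpolation=cv2.INTER_CUBIC))
cv2.imwrite("pics/mouth.png",np.vstack([np.hstack(out[:2]),np.hstack(out[2:])]))
togo([498.2,4.4,122],9)
E
```

```text
time: 11.4
tool_pos: [0.5426, 0.0116, 0.1219]
ee_rot: [-3.141, 0.002, 0.158]
wrist_force: [-4.3, -0.5, -1.8]
width: 0.0138
finger_force: 30.0
scene before 265 226 z grid mm
[[213 208 209 212 211 216 216 216 219]
 [214 202 197 198 198 203 202 208 205]
 [210 201 190 182 186 187 188 191 197]
 [207 198 189 186 197 195 191 188 200]
 [287 291 287 178 193 193 184 190 203]
 [288 289 290 289 291 288 290 289 289]
 [290 289 289 289 289 288 288 287 290]
 [283 287 290 288 289 288 290 288 288]
 [273 274 274 276 278 278 278 282 283]]
scene now 265 226 z grid mm
[[215 206 211 211 216 215 216 216 219]
 [212 203 194 196 197 198 202 205 207]
 [213 202 188 184 187 190 189 192 199]
 [209 199 189 138  19 153 177 188 201]
 [288 289 289 151 152 151 151 188 203]
 [289 291 290 291 290 290 293 290 289]
 [290 290 289 287 291 291 289 290 290]
 [284 285 286 290 292 289 289 290 289]
 [275 272 273 274 277 278 280 282 285]]
top before 233 147 z grid mm
[[216 213 218 212 212 207 209 210 228]
 [217 203 204 200 199 203 197 211 228]
 [217 197 193 192 191 188 187 212 226]
 [219 205 192 190 172 192 190 204 221]
 [224 209 193 188 292 295 291 291 288]
 [291 294 290 289 285 249 237 234 221]
 [240 228 224 209 201 189 182 170 188]
 [182 179 172  14   9  11  13 171  12]
 [ 16  13 173  10   6  15  12  10 170]]
top now 233 147 z grid mm
[[216 219 213 212 210 209 213 216 227]
 [215 207 203 200 205 202 200 209 230]
 [218 203 194 194 193 187 196 212 219]
 [217 209 188 110 115 107 187 207 221]
 [224 207 193 107 286 291 287 290 291]
 [286 289 288 285 283 250 246 228 223]
 [492 488 490 483 481 196 187 174 183]
 [505 503 502 506 502 500 499 500 498]
 [509 509 507 509 508 506 508 510 507]]
t 11.5 pos [542.6  11.6 121.8] rpy [-1.7998e+02  1.5000e-01  9.0300e+00] F [-6.   0.4 -2.5] w 0.0138 ff 29.9987930059433
SHIFT [-45.    0.2  -0.1] TURN [-0.02  0.15  0.03]
```

View pics/mouth.png

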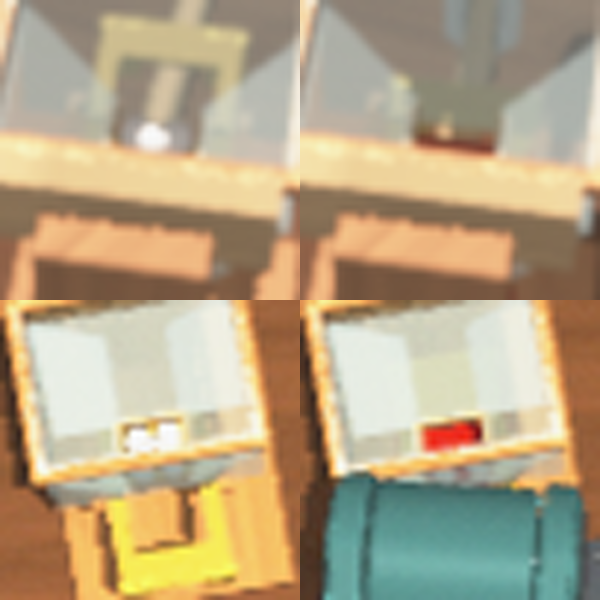

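The mouth is empty and only the red box floor shows, at z≈108 mm. All five balls have dropped, so I'll draw the shutter shut.

```bash
python3 -m crank '[[1,[-0.003,0,0],[0,0,0]],[1,[-0.006,0,0],[0,0,0]],[1,[-0.006,0,0],[0,0,0]],[1,[-0.006,0,0],[0,0,0]],[1,[-0.006,0,0],[0,0,0]],[1,[-0.006,0,0],[0,0,0]],[1,[-0.006,0,0],[0,0,0]],[1,[-0.005,0,0],[0,0,0]]]'
python3 -m crank '[[1,[-0.003,0,0],[0,0,0]],[1,[-0.002,0,0],[0,0,0]],[1,[-0.002,0,0],[0,0,0]],[1,[-0.001,0,0],[0,0,0]],[1,[0,0,0],[0,0,0]],[1,[0,0,0],[0,0,0]]]'
python3 -m crank '[[1,[-0.002,0,0],[0,0,0]],[1,[0,0,0],[0,0,0]],[1,[0,0,0],[0,0,0]]]'
python3 - <<'E'
from h import *
w=snap("wrist"); W=cloud(w)
c,s=np.cos(np.radians(9)),np.sin(np.radians(9)); d=(W[...,:2]*1000-[657,28.4])
hx=d[...,0]*c+d[...,1]*s; Z=W[...,2]; k=(hx>-100)&(np.arange(384)[:,None]<130)&(abs(Z-.173)<.004); print('front edge hx',np.percentile(hx[k],[0.5,2,5]) if k.sum() else None)
togo([498.2,4.4,122],9)
E
```

```text
time: 12.3
tool_pos: [0.4998, 0.0046, 0.1224]
ee_rot: [3.141, -0.001, 0.158]
wrist_force: [0.6, 0.3, -0.1]
width: 0.0139
finger_force: 30.0
time: 12.9
tool_pos: [0.4921, 0.0034, 0.1219]
ee_rot: [3.142, 0.001, 0.158]
wrist_force: [-0.1, 0.5, -2.3]
width: 0.0138
finger_force: 30.0
time: 13.2
tool_pos: [0.49, 0.0031, 0.122]
ee_rot: [3.141, 0.001, 0.158]
wrist_force: [-0.4, -0.3, -1.6]
width: 0.014
finger_force: 30.0
front edge hx [-88.98177313 -88.61368631 -87.88149826]
t 13.25 pos [490.    3.1 122. ] rpy [1.80e+02 5.00e-02 9.03e+00] F [ 0.3 -0.2 -2.3] w 0.0137 ff 29.99875009059906
SHIFT [ 8.3 -0.  -0. ] TURN [0.   0.05 0.03]
```

The plate edge moved from -47.1 to -89.0, which is 41.9 mm of travel. I'll nudge on to feel the shut stop.

```bash
python3 -m crank '[[1,[-0.002,0,0],[0,0,0]],[1,[0,0,0],[0,0,0]],[1,[0,0,0],[0,0,0]]]'
python3 -m crank '[[1,[-0.0015,0,0],[0,0,0]],[1,[0,0,0],[0,0,0]],[1,[0,0,0],[0,0,0]]]'
```

```text
time: 13.55
tool_pos: [0.4893, 0.0031, 0.1222]
ee_rot: [-3.141, -0.002, 0.158]
wrist_force: [5.3, 1.2, -4.7]
width: 0.0138
finger_force: 30.0
time: 13.85
tool_pos: [0.4891, 0.0031, 0.1228]
ee_rot: [-3.142, -0.006, 0.158]
wrist_force: [7.1, 2.6, -4.2]
width: 0.0138
finger_force: 30.0
```

The shutter is at its stop. I'll centre the box in the play, lower it and back out in front of the hopper, then check the balls.

```bash
python3 -m crank '[[1,[0.003,0,0],[0,0,0]],[1,[0.004,0,0],[0,0,0]],[1,[0,0,0],[0,0,0]],[1,[0,0,0.006],[0,0,0]],[1,[0,0,0.01],[0,0,0]],[1,[0,0,0.012],[0,0,0]],[1,[0,0,0.012],[0,0,0]],[1,[0,0,0.006],[0,0,0]]]'
python3 -m crank '[[1,[-0.01,-0.01,0],[0,0,0]],[1,[-0.015,-0.02,0],[0,0,0]],[1,[-0.02,-0.03,0],[0,0,0]],[1,[-0.02,-0.03,0],[0,0,0]],[1,[-0.02,-0.03,0],[0,0,0]],[1,[-0.01,-0.02,0],[0,0,0]],[1,[0,-0.01,0],[0,0,0]],[1,[0,0,0],[0,0,0]]]'
python3 - <<'E'
from h import *
t=snap("top"); save(t,"top5.png",(150,80,320,230),4)
W=cloud(t); h=cv2.cvtColor(t["color"],cv2.COLOR_RGB2HSV).astype(int);X,Y,Z=W[...,0],W[...,1],W[...,2]
wh=(h[...,1]<70)&(h[...,2]>150)&(X>.46)&(X<.66)&(Y>.08)&(Y<.28)&(Z>.05)
print('white',wh.sum(),np.round(W[wh].mean(0),3) if wh.any() else '')
print(cv2.connectedComponents(wh.astype(np.uint8))[0]-1)
c,s=np.cos(np.radians(9)),np.sin(np.radians(9)); d=(W[...,:2]*1000-[657,28.4]); hx=d[...,0]*c+d[...,1]*s;hy=-d[...,0]*s+d[...,1]*c
k=(abs(hy)<45)&(hx<-25)&(hx>-110)&(abs(Z-.173)<.006); print('edge hx now',np.percentile(hx[k],[1,3]))
b0=__import__('pickle').load(open("s0.pkl","rb"))[1]; W=cloud(b0); d=(W[...,:2]*1000-[657,28.4]); hx=d[...,0]*c+d[...,1]*s;hy=-d[...,0]*s+d[...,1]*c
k=(abs(hy)<45)&(hx<-25)&(hx>-110)&(abs(W[...,2]-.173)<.006); print('edge hx start',np.percentile(hx[k],[1,3]))
scoop("top",.4,.75,.05,.3,.09)
for yaw in (9,20): togo([562.4-130*np.cos(np.radians(yaw)),299.3-130*np.sin(np.radians(yaw)),77],yaw)
E
```

```text
time: 14.65
tool_pos: [0.4923, 0.0038, 0.0737]
ee_rot: [-3.141, 0.004, 0.158]
wrist_force: [-0.3, 0.4, -1.4]
width: 0.0136
finger_force: 30.0
time: 15.45
tool_pos: [0.3764, 0.1379, 0.0767]
ee_rot: [-3.142, -0.002, 0.16]
wrist_force: [-0.3, -0.3, -1.7]
width: 0.0141
finger_force: 30.0
white 84 [0.548 0.135 0.137]
4
edge hx now [-88.90033106 -88.46772228]
edge hx start [-83.31565823 -82.82872359]
top 114 rect ((505.9577331542969, 155.67343139648438), (85.34484100341797, 76.55374145507812), 8.570464134216309) slope deg [ 0.01 -0.49] z [0.0908 0.1059 0.1098 0.1117]
t 15.55 pos [377.  136.7  76.5] rpy [ 1.7996e+02 -5.0000e-02  9.0400e+00] F [ 0.1 -0.9 -2.1] w 0.0139 ff 29.99895215034485
SHIFT [  78.6 -131.6   -0.5] TURN [ 0.04 -0.05  0.04]
t 15.55 pos [377.  136.7  76.5] rpy [ 1.7996e+02 -5.0000e-02  9.0400e+00] F [ 0.1 -0.9 -2.1] w 0.0139 ff 29.99895215034485
SHIFT [  81.  -106.8   -0.5] TURN [  0.04  -0.05 -10.96]
```

View pics/top5.png

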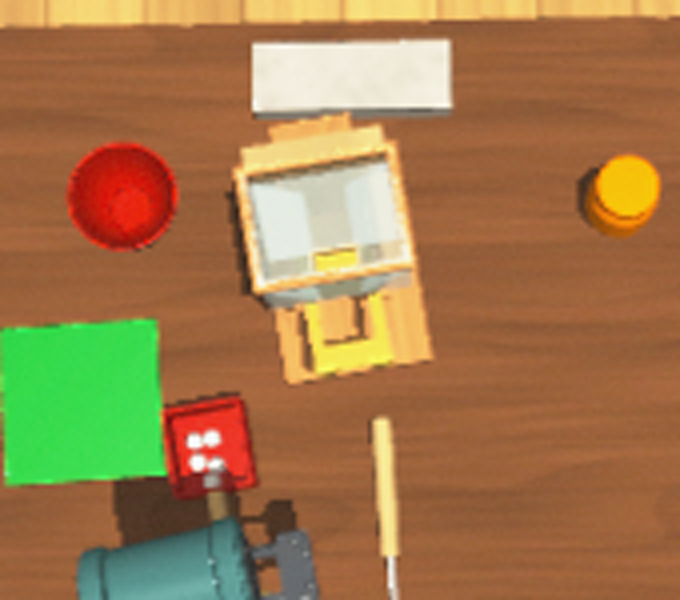

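The shutter is shut and the mouth is clear. Four white balls show in the scoop, at (195,441), (212,437), (198,462) and (217,463), plus a shaded fifth at (212,480). I'll carry the scoop over the pad and lower it.

```bash
python3 -m crank '[[1,[0.006,-0.01,0],[0,0,0]],[1,[0.011,-0.018,0],[0,0,0]],[1,[0.013,-0.022,0],[0,0,0]],[1,[0.013,-0.022,0],[0,0,0]],[1,[0.013,-0.022,0],[0,0,0]],[1,[0.011,-0.018,0],[0,0,0]],[1,[0.007,-0.012,0],[0,0,0]],[1,[0.0046,-0.0076,0],[0,0,0]]]'
python3 -m crank '[[1,[0,0,0],[0,0,0]],[1,[0,0,0.01],[0,0,0]],[1,[0,0,0.015],[0,0,0]],[1,[0,0,0.015],[0,0,0]],[1,[0,0,0.008],[0,0,0]],[1,[0,0,0.004],[0,0,0]],[1,[0,0,0],[0,0,0]],[1,[0,0,0],[0,0,0]]]'
python3 - <<'E'
from h import *
W,m=scoop("top",.45,.68,.2,.4,.02)
togo([562.4-128.4,299.3-20.3,21],9)
t=snap("top");W=cloud(t); h=cv2.cvtColor(t["color"],cv2.COLOR_RGB2HSV).astype(int);X,Y,Z=W[...,0],W[...,1],W[...,2]
wh=(h[...,1]<90)&(h[...,2]>110)&(X>.52)&(X<.605)&(Y>.26)&(Y<.34)
print('white',wh.sum(),cv2.connectedComponentsWithStats(wh.astype(np.uint8))[2][1:,4])
c=t["color"][150:215,120:215,::-1]; cv2.imwrite("pics/top6.png",cv2.resize(c,None,fx=8,fy=8,interpolation=cv2.INTER_CUBIC))
E
```

```text
time: 16.35
tool_pos: [0.4342, 0.28, 0.0757]
ee_rot: [3.141, 0.001, 0.157]
wrist_force: [0.7, 0.2, -1.2]
width: 0.0141
finger_force: 30.0
time: 17.15
tool_pos: [0.4339, 0.2793, 0.0248]
ee_rot: [-3.141, -0.001, 0.157]
wrist_force: [-0.1, 0.2, -1.7]
width: 0.0136
finger_force: 30.0
top 148 rect ((562.387451171875, 295.7263488769531), (83.76366424560547, 74.38880920410156), 9.288970947265625) slope deg [-0.7  -2.68] z [0.0209 0.0444 0.0574 0.0615]
t 17.2 pos [434.  279.4  24.9] rpy [-1.7998e+02 -9.0000e-02  9.0200e+00] F [-0.3  0.5 -1.3] w 0.0135 ff 29.998907446861267
SHIFT [-0.   0.4  3.9] TURN [-0.02 -0.09  0.02]
white 64 [53 11]
```

View pics/top6.png

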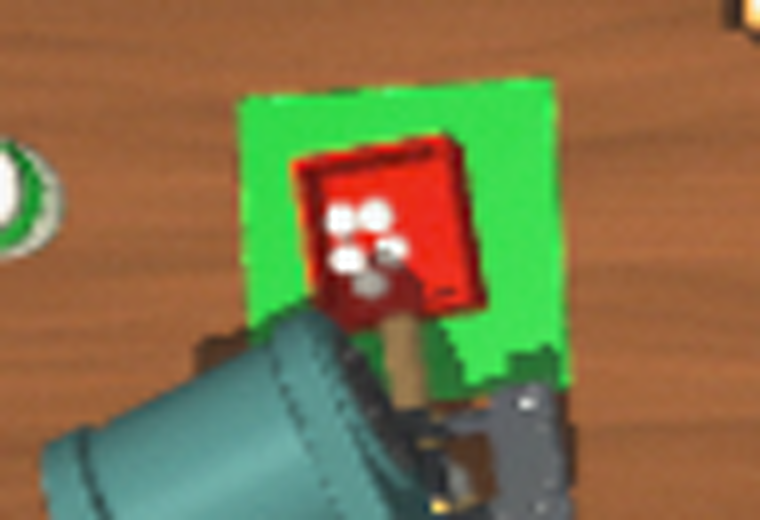

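Five balls are in the box at (342,218), (376,215), (347,260), (388,248) and, in shade, (370,283), with the box centred on the pad. Setting it down gently.

```bash
python3 -m crank '[[1,[0,0,0.002],[0,0,0]],[1,[0,0,0.0015],[0,0,0]],[1,[0,0,0.001],[0,0,0]],[1,[0,0,0],[0,0,0]],[1,[0,0,0],[0,0,0]]]'
python3 -m crank '[[1,[0,0,0.001],[0,0,0]],[1,[0,0,0],[0,0,0]],[1,[0,0,0],[0,0,0]]]'
```

```text
time: 17.75
tool_pos: [0.4335, 0.2795, 0.0208]
ee_rot: [-3.141, -0.001, 0.158]
wrist_force: [-4.2, -1.6, 5.3]
width: 0.0138
finger_force: 30.0
time: 18.05
tool_pos: [0.4332, 0.2794, 0.0199]
ee_rot: [-3.141, -0.0, 0.158]
wrist_force: [-4.3, -1.6, 6.3]
width: 0.014
finger_force: 30.0
```

It rests on the pad with about 6 N upward on the tool. I'll release and retreat upward.

```bash
python3 -m crank '[[0.5,[0,0,0],[0,0,0]],[0.5,[0,0,0],[0,0,0]],[0.5,[0,0,0],[0,0,0]],[0.5,[0,0,0],[0,0,0]],[0.5,[0,0,0],[0,0,0]],[0.5,[0,0,0],[0,0,0]],[0.5,[0,0,0],[0,0,0]]]'
python3 -m crank '[[0.5,[0,0,-0.01],[0,0,0]],[0.5,[0,0,-0.02],[0,0,0]],[0.5,[0,0,-0.03],[0,0,0]],[0.5,[0,0,-0.03],[0,0,0]],[0.5,[-0.02,0,-0.03],[0,0,0]],[0.5,[-0.03,0,-0.01],[0,0,0]],[0.5,[0,0,0],[0,0,0]],[0.5,[0,0,0],[0,0,0]]]'
python3 - <<'E'
from h import *
scoop("top",.45,.68,.2,.4,.02); 
t=snap("top");W=cloud(t); h=cv2.cvtColor(t["color"],cv2.COLOR_RGB2HSV).astype(int);X,Y,Z=W[...,0],W[...,1],W[...,2]
wh=(h[...,1]<90)&(h[...,2]>90)&(X>.51)&(X<.61)&(Y>.25)&(Y<.35)
print('white',wh.sum(),np.round(W[wh].min(0),3),np.round(W[wh].max(0),3))
togo([434,279,150],9)
E
```

```text
time: 18.75
tool_pos: [0.4334, 0.2792, 0.0186]
ee_rot: [3.141, 0.0, 0.158]
wrist_force: [0.4, -0.7, 0.6]
width: 0.0473
finger_force: 0.0
time: 19.55
tool_pos: [0.3842, 0.2715, 0.1496]
ee_rot: [-3.141, -0.002, 0.158]
wrist_force: [0.4, 0.4, -0.6]
width: 0.047
finger_force: 0.0
top 143 rect ((562.0599365234375, 296.61767578125), (83.5347671508789, 74.77056884765625), 9.799141883850098) slope deg [ 0.17 -0.88] z [0.0228 0.0437 0.0555 0.0587]
white 63 [0.536 0.292 0.001] [0.581 0.329 0.029]
t 19.65 pos [384.2 271.2 148.1] rpy [1.7997e+02 3.0000e-02 9.0200e+00] F [ 1.1  0.6 -0.5] w 0.0471 ff 0.0
SHIFT [50.4  0.1 -1.9] TURN [0.03 0.03 0.02]
```

The scoop stands upright at (562,297) with the balls inside, the hand is clear and the shutter is shut. Handing in.

```bash
python3 -c "
from bench import robot
print(robot.close_job())"
```

```text
the job is handed in; nothing more can be done
None
```

The job is handed in: the shutter was pushed to its open stop and drawn back to its shut stop, and the scoop now stands released and upright near the centre of the green pad with all five balls in it; no verdict came back.

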